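# Fit the filler sleeve and uncap the board oil

## Robot

A 6-joint arm with a two-finger parallel gripper is mounted at the origin on the work surface. World frame = base frame: x ahead of the robot, y to its left, z up, the work surface at z = 0. Lengths are in m, angles in rad, forces in N, time in s.
With the tool pointing down it reaches from about 0.425 to 0.95 m from the base axis. Payload 14.7 kg.
Tool frame: the origin (TCP) lies midway between the tips of the shut fingers; the grasp point (between the pads) lies manip.grip_depth behind it (manip.grip_depth is the distance from the TCP to the grasp point, in m); x points along the fingers, y is the direction in which the jaws open and shut, and the axes are right-handed (so a half turn about x gives the same grasp; the last joint's range is limited). The gripper opens to 85 mm and grips with 20 to 120 N. Pads are 22 mm wide; open, the fingers measure 114 mm over their backs; the gripper's body (76 mm by 85 mm) begins 54 mm behind the grasp point. The pads swing forward as they close: fully open they stand 13 mm farther back than shut.
Start: joints at [1.1, 0.48, 1.596, -0, 1.065, -0.047], TCP at [0.267, 0.593, 0.231] pointing down, gripper open.
Joint ranges: [-2.75, 2.75], [-0.82, 2.05], [0.23, 2.67], [-1.56, 4.7], [0.09, 2.69], [-2.92, 2.92]. Speed limits (rad/s): [1.89, 1.89, 2.39, 3.01, 3.01, 3.01].

## Interface

Orientations are given as a rotation vector (axis times angle).
In Python, from bench import status, capture, camera_params, finish_job, manip gives the robot as it stands. The module is installed in compiled form; this text tells all that it offers.
- The arm moves only by the tool servo_tool, never from a script. Its argument "increments" is a list of rows, each an object of numbers: "hand": the finger opening in m, from 0 to 0.0854; "tx", "ty", "tz": the shift along the tool's x, y, z in m; "rx", "ry", "rz": the turn, a rotation vector about the tool's x, y, z in rad. In form: [{"hand": .., "tx": .., "ty": .., "tz": .., "rx": .., "ry": .., "rz": ..}, ...]. A call has 1 to 20 rows; each row shifts and turns the commanded pose from where the row before left it, along the tool's axes as they then stand; what a row does not reach is not made up. A row lasts 1/8 s, in which the tool goes at most 62.5 mm and 10.7 degrees, less where a joint would pass 70% of its speed; a pose out of reach is approached as far as the arm can. A call with a gripper value outside its range is refused whole. The fingers move at their own pace and stop on an object; "newtons" is the grip in N (left out, the last holds). Time passes only in rows, so rows that do not move let the fingers close. It gives the time, the measured TCP pose, the force and the opening at its end, in the units of the state.
- status.get_state(): the state, without advancing time (a new reading comes with each control period).
- capture(name): name is "scene" or "top"; returns the picture (420x560x3 uint8, red, green, blue); there is no depth.
- camera_params(name): a dict with "vfov" (degrees; the focal length in pixels is half the picture's height over the tangent of half this angle, whatever the lens; pixels are square), "cx", "cy" (the principal point, pixels), "rvec" (rotation vector, rad) and "tvec" (3), from world to camera coordinates, as OpenCV has them. Camera axes: x right, y down, z forward; pixel columns grow to the right and rows downward; lengths in m; the calibration is good to about 2 mm. A picture is of the moment at which its call begins. camera_params takes no time and is no camera call.
- finish_job(): hands the job in, once; it reports no verdict.
The state is a dict: "time_s": time; "joint_positions": joint angles; "qd": joint speeds; "joint_efforts": joint torques, N m; "eef_pos": TCP position; "eef_rot": TCP orientation; "ft_force": force on the tool from outside, world axes, zero at the start; "moment": the same for the moment, N m; "gripper_width": finger opening in m.
Only numpy, scipy, OpenCV 4.12 (cv2) and the standard library are available. Lean on these libraries where they do the work, as an engineer would, in place of code of your own. Each camera call takes 0.05 s, during which the arm holds its last target.

## Task

Get the small steel board-oil reservoir ready for filling: first take the orange sleeve standing on the green trivet, push it fully home over the reservoir's upright spigot and let it go. Then open the amber oil bottle: press its blue push-and-turn safety cap down, twist it about a quarter turn anticlockwise (seen from above) while it is pressed, lift it off, and finish still holding the cap level in the gripper, about 5 cm straight above the bottle's mouth. Do not disturb the lidded container, dough divider or blue crock.

Things in the scene. Friction and masses are not known exactly. Their poses are not given: they have to be found in the camera images.
- sleeve: orange rigid tube, open at both ends, 70 mm tall, outer diameter 36 mm, bore 26 mm, about 50 g; loose, stands upright on the green trivet (a fixed round mat 116 mm across, 6 mm thick). Origin: centre of its lower end; z along its axis, up. Grip it across its outside from above.
- spigot_seat (a point): the grey flange at the foot of the reservoir's upright spigot, on the spigot's axis, 45 mm above the counter; z up. The sleeve is home when its lower end rests on this flange. The reservoir is a fixed steel box 120 x 84 x 45 mm, the spigot stands 25 mm off its centre.
- spigot_tip (a point): top end of the spigot, on its axis, 85 mm above the counter: the spigot is 40 mm tall, 23 mm in diameter and tapers to 15 mm over its top 8 mm (1.5 mm clearance all round in the sleeve).
- cap: blue ribbed round safety cap, white arrows on top, 47 mm in diameter (49 over ribs), 34 mm tall, 40 g, loose but locked on the bottle. Origin: centre of its lower rim, 131 mm above the counter at the start; z up. Two inner lugs lock it: it cannot lift or turn (a few degrees play) until pressed down over 4.5 mm; press 6 to 8 mm. Pressed and turned, it lifts straight off.
- cap_top (a point): centre of the cap's top, 34 mm above its rim, 165 mm above the counter at the start. Turning: anticlockwise seen from above, kept pressed, by 65 to 115 degrees from the locked position (80 to 90 is best) frees it; beyond about 125 degrees it is caught again. The rim is level with the mouth once lifted 29 mm.
- mouth (a point): centre of the bottle's mouth, top of the neck with its insert, 160 mm above the counter; z up. The amber bottle, 70 mm square, stands immovable in a fixed dark caddy 88 mm square; its shoulder slopes from 110 mm height at the neck (28 mm thick) to 96 mm, so fingers around the cap have 21 mm of free height under its rim.
- insert (a joint): how far the cap pushes the sprung insert in the bottle's mouth down, in m: 0 at rest, 0.0095 at its hard stop. Spring force on the cap: 3.6 N at first, 7.9 N at the stop.
- container: clear box with white clip-on lid, 141 x 108 x 72 mm, loose, to be left alone; origin: centre of its underside.
- divider: steel dough divider with black handle lying flat, 110 x 150 x 25 mm, loose, to be left alone; origin: centre of its underside.
- crock: open blue ceramic cup, 90 mm across, 90 mm tall, loose, to be left alone; origin: centre of its underside.

How it is judged:
On the way, in this order (a step that is already met when the one before it is completed fails the run):
1. the sleeve is fully home on the spigot and let go (horizontal distance between sleeve and spigot_seat below 0.004 m and z of sleeve in the frame of spigot_seat below 0.004 m and angle between sleeve's own z axis and vertical below 0.1 rad and contact force between the fingers and sleeve below 0.05 N), for 0.2 s.
2. the cap is pressed down (value of joint insert above 0.004 m and contact force between cap and bottle above 0.5 N), for 0.1 s.
3. the cap is lifted off the neck (z of cap in the frame of mouth above 0.005 m), for 0.1 s.
At the end, for the whole second after the job is handed in: The gripper holds the cap at rest, its rim 20 to 110 mm above the mouth, within 30 mm of the bottle's axis, within 0.3 rad of level, off the bottle; the sleeve stands released on the spigot, its lower end within 4 mm of flange and axis, within 0.1 rad of upright; bystanders moved under 30 mm (all of step 1 and z of cap in the frame of mouth between 0.02 and 0.11 m and horizontal distance between cap and mouth below 0.03 m and angle between cap's own z axis and vertical below 0.3 rad and contact force between the fingers and cap above 1 N and contact force between cap and bottle below 0.05 N and linear speed of cap below 0.03 m/s); the arm keeps its last pose, push and grip.
It fails at once if the container is moved more than 30 mm (distance of container from where it was at the start of the episode above 0.03 m).
It fails at once if the divider is moved more than 30 mm (distance of divider from where it was at the start of the episode above 0.03 m).
It fails at once if the crock is moved more than 30 mm (distance of crock from where it was at the start of the episode above 0.03 m).
It also fails if it takes over 61 s, if anything falls off the work surface, if the arm or the gripper's body presses on something with over 40 N, if the wrist force passes 120 N, or if a joint passes its speed limit or range.

## Working session

There is one attempt and no reset: what is moved stays moved. The work goes in short steps, Python scripts to look and compute and a tool call to move; the robot and the scene stay as the last step left them, time stands still between calls to the robot, and variables do not carry over. Pictures are saved under pics/ and viewed, and the job is handed in when it is done.

Besides the shell and the picture viewer there is one more tool, called after "Emit:" in YAML: its name, and indented under it one key for each argument. servo_tool: Moves the arm, as the interface text tells. Its arguments: {"type":"object","properties":{"increments":{"type":"array"},"newtons":{"type":"number"}},"required":["increments"]}

```bash
mkdir -p pics; ls; python3 - <<'E'
from bench import status, capture, camera_params, manip
import cv2
print(status.get_state()); print(manip.grip_depth)
for n in("scene","top"):
    print(n,camera_params(n))
    im=capture(n); cv2.imwrite(f"pics/{n}0.png",im[:,:,::-1])
E
```

```text
pics
{'time_s': 0.0, 'joint_positions': array([ 1.10037187e+00,  4.80855665e-01,  1.59684552e+00,  8.71075863e-06,
        1.06507074e+00, -4.65800922e-02]), 'qd': array([ 3.86622006e-04, -1.92612672e-03,  2.07624833e-04,  1.33851585e-03,
        1.41855568e-03,  6.02728345e-05]), 'joint_efforts': array([ 3.36049598e-03, -9.50627518e+01, -4.30194032e+01,  4.22756948e-04,
        1.16189409e-02, -1.09556147e-04]), 'eef_pos': array([0.26711465, 0.59215384, 0.23066748]), 'eef_rot': array([ 0.33155313,  1.54542122, -0.33335201]), 'ft_force': array([ 0.22204609,  1.76017826, -0.32272277]), 'moment': array([-0.01605978, -0.02315203,  0.02738365]), 'gripper_width': 0.08544002561907953}
0.0187
scene {'vfov': 42.27886262348265, 'cx': 288.1155833576575, 'cy': 221.414109868018, 'rvec': array([ 1.13160734,  2.42693958, -0.90701828]), 'tvec': array([ 0.43933724, -0.17213458,  1.9389001 ])}
top {'vfov': 43.42411107989098, 'cx': 281.9427313614585, 'cy': 215.72155182072143, 'rvec': array([ 2.15850556, -2.12197123,  0.14158752]), 'tvec': array([-0.11563902,  0.57763714,  1.45105913])}
```

View pics/scene0.png

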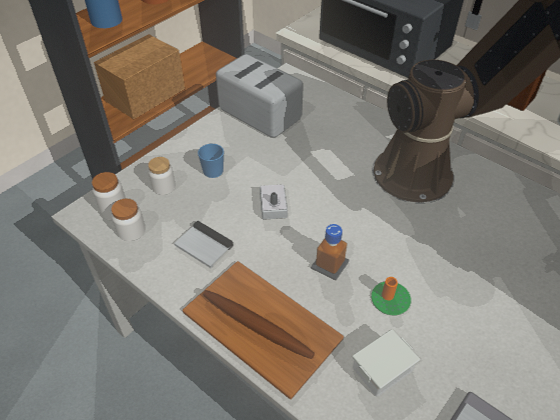

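View pics/top0.png

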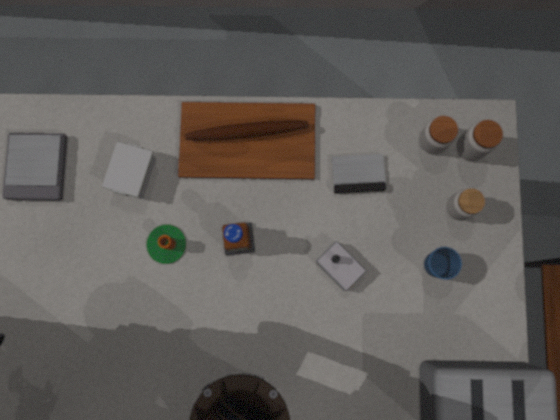

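The sleeve is at about (390,288) in the scene view and (165,242) in the top view. The cap is at (334,233) and (235,235), and the spigot at (274,198) and (336,259). I'll enlarge these areas to measure them.

```bash
python3 - <<'E'
import cv2, numpy as np
s=cv2.imread("pics/scene0.png"); t=cv2.imread("pics/top0.png")
def crop(im,x,y,w=66,h=50,k=6):
    c=cv2.resize(im[y:y+h,x:x+w],None,fx=k,fy=k,interpolation=cv2.INTER_CUBIC)
    for i in range(0,w,10): cv2.putText(c,str(x+i),(i*k,8),0,.33,(0,255,255),1); cv2.line(c,(i*k,10),(i*k,14),(0,255,255),1)
    for j in range(0,h,10): cv2.putText(c,str(y+j),(0,j*k+4),0,.33,(0,255,255),1)
    return c
r1=np.hstack([crop(t,135,220),crop(t,205,212)]); r2=np.hstack([crop(t,305,235),crop(s,360,265)])
cv2.imwrite("pics/c1.png",np.vstack([r1,r2]))
r1=np.hstack([crop(s,300,222,66,58,5),crop(s,245,178,66,58,5)])
cv2.imwrite("pics/c2.png",r1)
E
```

```text
(no output)
```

View pics/c1.png

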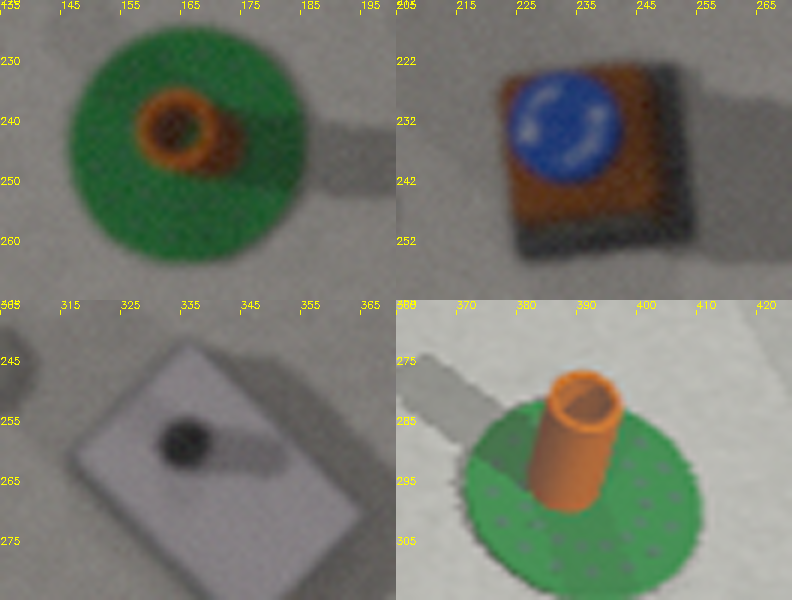

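View pics/c2.png

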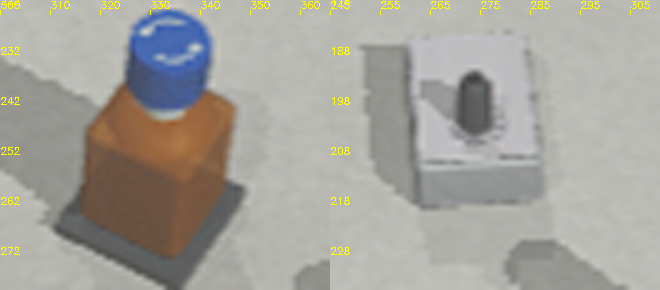

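```bash
cat > vis.py <<'E'
import cv2, numpy as np
from scipy.optimize import least_squares
from bench import camera_params
class Cam:
    def __init__(s,n):
        p=camera_params(n); s.R=cv2.Rodrigues(np.array(p["rvec"]))[0]; s.t=np.array(p["tvec"])
        f=210/np.tan(np.radians(p["vfov"]/2)); s.K=np.array([[f,0,p["cx"]],[0,f,p["cy"]],[0,0,1]]); s.C=-s.R.T@s.t
    def proj(s,P):
        q=(np.atleast_2d(P)@s.R.T+s.t)@s.K.T; return q[:,:2]/q[:,2:]
    def ray(s,uv,z):
        d=s.R.T@np.linalg.inv(s.K)@np.array([*uv,1.]); return s.C+d*(z-s.C[2])/d[2]
cams={n:Cam(n) for n in("scene","top")}
a=np.linspace(0,2*np.pi,72,endpoint=False)
def circ(x,y,z,r): return np.c_[x+r*np.cos(a),y+r*np.sin(a),0*a+z]
def hull(cam,rings):   # rings: list of Nx3
    return cv2.convexHull(cams[cam].proj(np.vstack(rings)).astype(np.float32))
def hc(h):
    m=cv2.moments(h); return np.array([m["m10"]/m["m00"],m["m01"]/m["m00"]]),m["m00"]
def mc(mask,seed):
    n,l,st,c=cv2.connectedComponentsWithStats(mask.astype(np.uint8)); k=l[seed[1],seed[0]]
    m=l==k; return m
E
python3 - <<'E'
from vis import *
for n in cams: print(n,cams[n].C)
s=cv2.imread("pics/scene0.png"); t=cv2.imread("pics/top0.png")
def fit(mask_cent,cam,zs):
    f=lambda p: hc(hull(cam,[circ(*p,z,r) for z,r in zs]))[0]-mask_cent
    return least_squares(f,cams[cam].ray(mask_cent,.05)[:2],x_scale=.01,diff_step=1e-3).x
for name,im,cam,lo,hi,seed,zs in [
 ("sleeve",s,"scene",(2,80,90),(16,255,255),(386,297),[(.006,.018),(.076,.018)]),
 ("cap",s,"scene",(105,90,60),(130,255,255),(333,240),[(.131,.0242),(.165,.0242)]),
 ("cap",t,"top",(105,90,50),(130,255,255),(233,235),[(.131,.0242),(.165,.0242)]),
 ("trivet",t,"top",(50,90,30),(85,255,255),(150,250),[(.006,.058)]),
 ("trivet",s,"scene",(50,60,30),(85,255,255),(400,300),[(.006,.058)]),
 ("crock",t,"top",(100,80,30),(130,255,255),(430,265),[(0,.045),(.09,.045)]),
 ("crock",s,"scene",(100,80,30),(130,255,255),(205,165),[(0,.045),(.09,.045)]),]:
    m=mc(cv2.inRange(cv2.cvtColor(im,cv2.COLOR_BGR2HSV),lo,hi)>0,seed)
    mm=m.astype(np.uint8); 
    cs,_=cv2.findContours(mm,cv2.RETR_EXTERNAL,2); c=max(cs,key=len)
    if name!="sleeve": c=cv2.convexHull(c)
    z=np.zeros_like(mm); cv2.drawContours(z,[c],-1,1,-1); ys,xs=np.nonzero(z)
    cen=np.array([xs.mean(),ys.mean()]); p=fit(cen,cam,zs)
    print(name,cam,cen.round(2),"area",len(xs),"model",round(hc(hull(cam,[circ(*p,q,r) for q,r in zs]))[1],1),"xy",p.round(4))
E
```

```text
scene [1.37917505 0.54747658 1.33421389]
top [ 0.36429462 -0.12660129  1.51785085]
sleeve scene [389.36 287.88] area 264 model 286.0 xy [0.4976 0.219 ]
cap scene [333.4  233.37] area 267 model 302.5 xy [0.5145 0.0213]
cap top [232.77 232.48] area 273 model 304.0 xy [0.5174 0.0203]
trivet top [165.69 243.65] area 1173 model 1263.5 xy [0.4982 0.2284]
trivet scene [390.65 297.98] area 1059 model 1047.3 xy [0.4996 0.2311]
crock top [443.24 263.15] area 887 model 1146.8 xy [ 0.453  -0.5537]
crock scene [279.5 209.5] area 235200 model 977.8 xy [ 0.4718 -0.2165]
```

```bash
python3 - <<'E'
from vis import *
t=cv2.imread("pics/top0.png"); g=cv2.GaussianBlur(cv2.cvtColor(t,cv2.COLOR_BGR2GRAY),(3,3),0).astype(float)
def edge(us,v0,v1,axis=0):
    P=[]
    for u in us:
        col=(g[v0:v1,u-2:u+3].mean(1) if axis==0 else g[u-2:u+3,v0:v1].mean(0))
        d=np.abs(np.diff(col)); w=d**2; k=d.argmax(); s=slice(max(0,k-2),k+3)
        P.append((u,v0+.5+(np.arange(len(d))[s]*w[s]).sum()/w[s].sum()))
    P=np.array(P); f=np.polyfit(P[:,0],P[:,1],1); r=P[:,1]-np.polyval(f,P[:,0]); return P,f,r
P,f,r=edge(range(10,510,25),85,110); print("tabletop edge",f,r.round(2))
P,f,r=edge(range(110,350,12),505,535,1); print("right edge",f,r.round(2))
# sleeve top ring / spigot in top view: overlays
s=cv2.imread("pics/scene0.png")
def ov(im,cam,x,y,w,h,k,rings):
    c=cv2.resize(im[y:y+h,x:x+w],None,fx=k,fy=k,interpolation=cv2.INTER_CUBIC)
    for R in rings:
        q=(cams[cam].proj(R)-[x,y]+.5)*k; cv2.polylines(c,[np.round(q).astype(int)],True,(0,255,255),1)
    return c
sl=[circ(.4976,.219,z,r) for z,r in((.006,.018),(.076,.018),(.076,.013))]
cp=[circ(.516,.0208,z,.0242) for z in(.131,.165)]
A=np.hstack([ov(s,"scene",360,265,60,45,6,sl+[circ(.499,.2298,.006,.058)]),ov(t,"top",140,220,60,45,6,sl+[circ(.499,.2298,.006,.058)])])
B=np.hstack([ov(s,"scene",305,215,60,45,6,cp),ov(t,"top",205,212,60,45,6,cp)])
cv2.imwrite("pics/o1.png",np.vstack([A,B]))
print([cams["top"].ray((162.5,241),.076),cams["top"].ray((336,258.5),.085),cams["scene"].ray((274,193),.085)])
E
```

```text
tabletop edge [1.22002445e-02 9.40076607e+01] [-0.76 -0.8  -0.91 -0.63 -0.93 -1.06 -0.98  4.62 -0.97  4.77 -0.86 -0.82
  4.94 -0.79 -0.89 -0.89 -0.81 -0.46 -0.83 -0.95]
right edge [5.40950573e-02 5.08965679e+02] [ 0.37  0.47  0.46 -4.2   1.35  0.14  0.47  0.35  0.28  0.37  0.27  0.27
 -0.04  0.22  0.11 -0.23 -0.11 -0.19 -0.19 -0.18]
[array([0.49886256, 0.22106956, 0.076     ]), array([ 0.45836654, -0.2549936 ,  0.085     ]), array([ 0.45580919, -0.25332745,  0.085     ])]
```

View pics/o1.png

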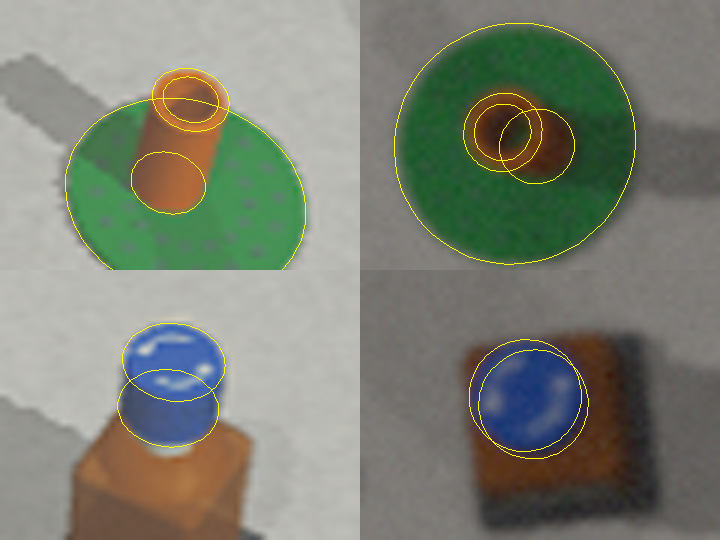

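```bash
python3 - <<'E'
from vis import *
from scipy.spatial.transform import Rotation as Ro
s=cv2.imread("pics/scene0.png"); t=cv2.imread("pics/top0.png")
# reservoir: bright top-face mask in top view; dark spigot mask
hs=cv2.cvtColor(t,cv2.COLOR_BGR2GRAY).astype(int)
print(hs[236:290:3,310:372:3])
gs=cv2.cvtColor(s,cv2.COLOR_BGR2GRAY).astype(int)
print(gs[186:212,264:286])
def spfit(g,cam,thr,seed,zs):
    m=mc(g<thr,seed); ys,xs=np.nonzero(m); c=np.array([xs.mean(),ys.mean()])
    f=lambda p: hc(hull(cam,[circ(*p,z,r) for z,r in zs]))[0]-c
    p=least_squares(f,[.457,-.254],x_scale=.01,diff_step=1e-3).x
    print(cam,c,len(xs),hc(hull(cam,[circ(*p,z,r) for z,r in zs]))[1],p.round(4))
zs=[(.045,.0115),(.077,.0115),(.085,.0075)]
for th in(70,80,90,100,110): spfit(gs,"scene",th,(274,198),zs)
for th in(40,50,60,70): spfit(hs,"top",th,(336,258),zs)
print(Ro.from_rotvec([ 0.33155313,  1.54542122, -0.33335201]).as_matrix().round(3))
def ov(im,cam,x,y,w,h,k,rings):
    c=cv2.resize(im[y:y+h,x:x+w],None,fx=k,fy=k,interpolation=cv2.INTER_CUBIC)
    for R in rings:
        q=(cams[cam].proj(R)-[x,y]+.5)*k; cv2.polylines(c,[np.round(q).astype(int)],True,(0,255,255),1)
    return c
rg=[circ(.457,-.254,z,r) for z,r in zs]
cv2.imwrite("pics/o2.png",np.hstack([ov(s,"scene",250,178,48,48,8,rg),ov(t,"top",312,236,48,48,8,rg)]))
E
```

```text
[[121 127 126 121 118 112 122 124 126 125 123 126 127 125 123 124 123 129
  125 123 123]
 [117 120 117 117 116 115 119 121 128 125 123 127 124 124 128 126 125 124
  120 122 120]
 [111 118 119 118 116 115 118 115 105 110 115 122 124 125 126 128 123 125
  123 120 125]
 [ 96 117 118 119 121 119 117 105 123 128 105  91  95 100 114 125 120 120
  125 122 123]
 [ 99 118 120 119 115 116 104 124 130 131 130 103  96  98  92 107 124 123
  122 119 121]
 [111 122 120 117 115 102 115 122 130 131 128 130 106  92  93  93 104 121
  122 127 126]
 [118 120 115 120 106 118 118 119 104 101 129 127 130 102  88  94  90  99
  128 125 125]
 [118 119 116 108 125 128 124  98  52  37  85 105 109 111  99  89  99  96
  110 123 124]
 [125 119 101 125 132 128 132  98  41  44  83 102 100  97 106 104  94  93
   94 107 125]
 [127 125  98 105 132 129 130 123  94  90 107 108 104 100 113 127 105  92
   89  94 103]
 [127 131 118 100 104 129 129 128 120 122 128 128 127 129 129 125 129 103
   92  98  93]
 [128 129 123 122  97 104 127 129 125 126 130 129 129 128 130 129 128 129
  104  96  93]
 [131 130 124 121 118  98 107 12
[... 2940 characters left out ...]
1 230.952734  ] 203127 86.83456967608072 [ 0.5741 -0.1754]
scene [268.07538568 232.76095664] 198738 87.18888429459184 [ 0.5798 -0.1709]
scene [272.45953477 232.65895322] 189496 87.13074375363067 [ 0.5708 -0.1609]
scene [273.4 198.7] 60 80.49452059855685 [ 0.4599 -0.2525]
scene [273.25352113 198.45070423] 71 80.44703260948882 [ 0.4594 -0.2536]
top [336.         258.16666667] 6 65.60025795339607 [ 0.4608 -0.257 ]
top [335.64285714 258.60714286] 28 65.52221164852381 [ 0.4595 -0.256 ]
top [335.52777778 258.55555556] 36 65.50688579306006 [ 0.4597 -0.2557]
top [335.5106383  258.72340426] 47 65.49568622582592 [ 0.4592 -0.2556]
[[-0.001  0.411  0.912]
 [-0.001  0.912 -0.411]
 [-1.    -0.001 -0.   ]]
```

View pics/o2.png

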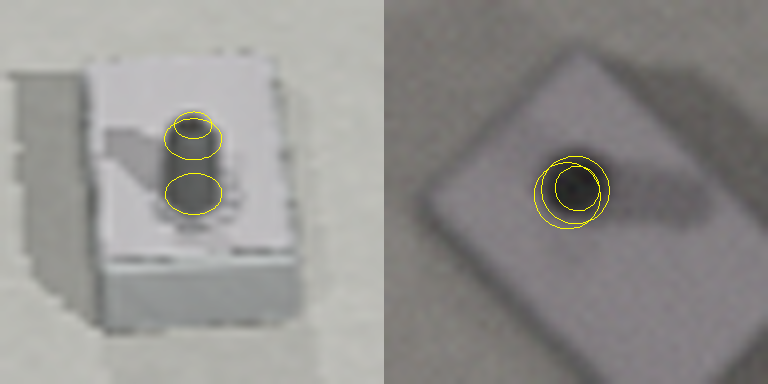

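The two cameras agree to within about 2–3 mm: sleeve ≈ (0.498, 0.220), cap ≈ (0.516, 0.021), spigot ≈ (0.459, −0.255). All three are within reach. Next I'll move over the sleeve.

Emit:
servo_tool:
  increments:
    - {"ty": -0.0205,"tz": 0.0305}
    - {"ty": -0.0305,"tz": 0.0455}
    - {"ty": -0.0305,"tz": 0.0455}
    - {"ty": -0.0305,"tz": 0.0455}
    - {"ty": -0.0305,"tz": 0.0455}
    - {"ty": -0.0305,"tz": 0.0455}
    - {"ty": -0.0305,"tz": 0.0455}
    - {"ty": -0.0305,"tz": 0.0455}
    - {"ty": -0.0105,"tz": 0.015}
    - {"tx": 0.03}
    - {"tx": 0.03}
    - {"tx": 0.02}
    - {"tx": 0}
  newtons: 40

```text
invalid input
```

```bash
cat > snap.py <<'E'
import sys; from vis import *; from bench import capture,status
def snap(tag,boxes,k=6):
    o=[]
    ims={}
    for n,x,y,w,h,rings in boxes:
        if n not in ims: ims[n]=capture(n)[:,:,::-1].copy(); cv2.imwrite(f"pics/{n}_{tag}.png",ims[n])
        c=cv2.resize(ims[n][y:y+h,x:x+w],None,fx=k,fy=k,interpolation=cv2.INTER_CUBIC)
        for R in rings:
            q=(cams[n].proj(R)-[x,y]+.5)*k; cv2.polylines(c,[np.round(q).astype(int)],True,(0,255,255),1)
        o.append(c)
    cv2.imwrite(f"pics/z_{tag}.png",np.hstack(o)); return ims
E
python3 - <<'E'
from snap import *
s=status.get_state(); print(s["time_s"],s["eef_pos"],s["eef_rot"],s["joint_positions"].round(2),s["ft_force"])
snap("1",[("scene",340,225,80,80,[]),("top",130,200,80,80,[])],5)
E
```

```text
0.1 [0.26712034 0.59219286 0.23071842] [ 0.33154442  1.54539577 -0.33320766] [ 1.1   0.48  1.6  -0.    1.07 -0.05] [ 0.18445968 -0.12085224 -0.70364818]
```

View pics/z_1.png

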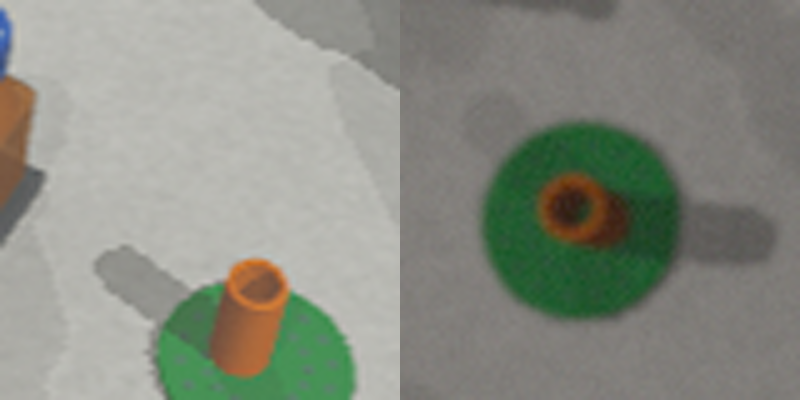

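The call was refused and the arm did not move. The rows probably need every field filled in, so I'll send them complete.

Emit:
servo_tool:
  increments:
    - {"hand": 0.085,"tx": 0,"ty": -0.0205,"tz": 0.0305,"rx": 0,"ry": 0,"rz": 0}
    - {"hand": 0.085,"tx": 0,"ty": -0.0305,"tz": 0.0455,"rx": 0,"ry": 0,"rz": 0}
    - {"hand": 0.085,"tx": 0,"ty": -0.0305,"tz": 0.0455,"rx": 0,"ry": 0,"rz": 0}
    - {"hand": 0.085,"tx": 0,"ty": -0.0305,"tz": 0.0455,"rx": 0,"ry": 0,"rz": 0}
    - {"hand": 0.085,"tx": 0,"ty": -0.0305,"tz": 0.0455,"rx": 0,"ry": 0,"rz": 0}
    - {"hand": 0.085,"tx": 0,"ty": -0.0305,"tz": 0.0455,"rx": 0,"ry": 0,"rz": 0}
    - {"hand": 0.085,"tx": 0,"ty": -0.0305,"tz": 0.0455,"rx": 0,"ry": 0,"rz": 0}
    - {"hand": 0.085,"tx": 0,"ty": -0.0305,"tz": 0.0455,"rx": 0,"ry": 0,"rz": 0}
    - {"hand": 0.085,"tx": 0,"ty": -0.0105,"tz": 0.015,"rx": 0,"ry": 0,"rz": 0}
    - {"hand": 0.085,"tx": 0.03,"ty": 0,"tz": 0,"rx": 0,"ry": 0,"rz": 0}
    - {"hand": 0.085,"tx": 0.03,"ty": 0,"tz": 0,"rx": 0,"ry": 0,"rz": 0}
    - {"hand": 0.085,"tx": 0.02,"ty": 0,"tz": 0,"rx": 0,"ry": 0,"rz": 0}
    - {"hand": 0.085,"tx": 0,"ty": 0,"tz": 0,"rx": 0,"ry": 0,"rz": 0}
  newtons: 40

```text
time_s: 1.82
eef_pos: [0.4974, 0.22, 0.1501]
eef_rot: [0.331, 1.548, -0.333]
ft_force: [-0.3, -0.2, 0.1]
gripper_width: 0.0848
```

```bash
python3 - <<'E'
from snap import *
s=status.get_state(); print(s["time_s"],s["eef_pos"],s["eef_rot"],s["joint_positions"].round(2),s["ft_force"])
snap("2",[("scene",340,225,80,80,[]),("top",130,200,80,80,[])],5)
E
```

```text
1.825 [0.4973709  0.21999289 0.1501092 ] [ 0.33114652  1.54762643 -0.33340997] [ 0.36  0.44  1.92  0.    0.79 -0.79] [-0.26502183 -0.19279218  0.07952645]
```

View pics/z_2.png

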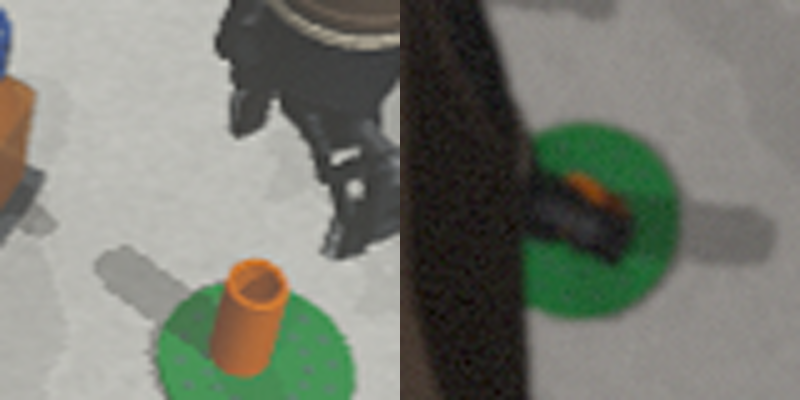

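The fingers straddle the sleeve's axis, and the pose matches the target (0.497, 0.220). I'll go down and grip.

Emit:
servo_tool:
  increments:
    - {"hand": 0.085,"tx": 0.03,"ty": 0,"tz": 0,"rx": 0,"ry": 0,"rz": 0}
    - {"hand": 0.085,"tx": 0.03,"ty": 0,"tz": 0,"rx": 0,"ry": 0,"rz": 0}
    - {"hand": 0.085,"tx": 0.03,"ty": 0,"tz": 0,"rx": 0,"ry": 0,"rz": 0}
    - {"hand": 0.085,"tx": 0.025,"ty": 0,"tz": 0,"rx": 0,"ry": 0,"rz": 0}
    - {"hand": 0.06,"tx": 0,"ty": 0,"tz": 0,"rx": 0,"ry": 0,"rz": 0}
    - {"hand": 0.048,"tx": 0,"ty": 0,"tz": 0,"rx": 0,"ry": 0,"rz": 0}
    - {"hand": 0.04,"tx": 0,"ty": 0,"tz": 0,"rx": 0,"ry": 0,"rz": 0}
    - {"hand": 0.03,"tx": 0,"ty": 0,"tz": 0,"rx": 0,"ry": 0,"rz": 0}
    - {"hand": 0.03,"tx": 0,"ty": 0,"tz": 0,"rx": 0,"ry": 0,"rz": 0}
    - {"hand": 0.03,"tx": 0,"ty": 0,"tz": 0,"rx": 0,"ry": 0,"rz": 0}
    - {"hand": 0.03,"tx": 0,"ty": 0,"tz": 0,"rx": 0,"ry": 0,"rz": 0}
  newtons: 30

```text
time_s: 3.3
eef_pos: [0.4994, 0.2203, 0.0375]
eef_rot: [0.333, 1.543, -0.331]
ft_force: [-0.3, -1.2, 9.3]
gripper_width: 0.0359
```

```bash
python3 - <<'E'
from snap import *
s=status.get_state(); print(s["time_s"],s["eef_pos"],s["ft_force"],s["gripper_width"])
snap("3",[("scene",340,225,80,80,[]),("top",130,200,80,80,[])],5)
E
```

```text
3.3 [0.49939194 0.22025569 0.03754893] [-0.34652805 -1.15385773  9.31783873] 0.035850504607446716
```

View pics/z_3.png

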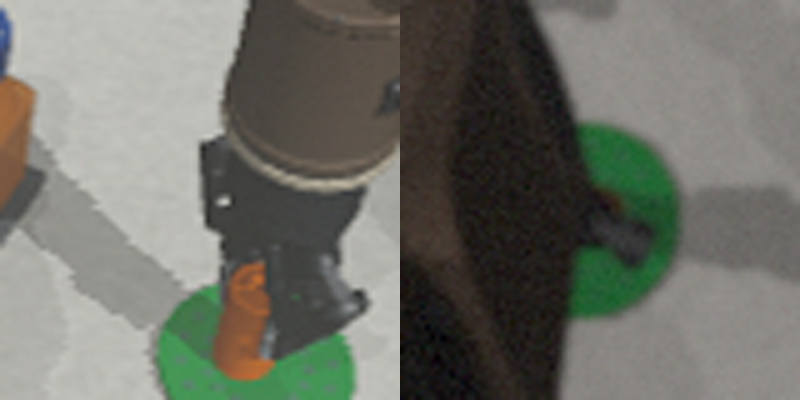

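It is gripped at 35.9 mm, and the closing pads pushed up 9 N, which is harmless. Next I'll lift so the sleeve's bottom clears the cap top, then carry it across to the spigot.

Emit:
servo_tool:
  increments:
    - {"hand": 0.03,"tx": -0.015,"ty": 0,"tz": 0,"rx": 0,"ry": 0,"rz": 0}
    - {"hand": 0.03,"tx": -0.035,"ty": 0,"tz": 0,"rx": 0,"ry": 0,"rz": 0}
    - {"hand": 0.03,"tx": -0.04,"ty": 0,"tz": 0,"rx": 0,"ry": 0,"rz": 0}
    - {"hand": 0.03,"tx": -0.04,"ty": 0,"tz": 0,"rx": 0,"ry": 0,"rz": 0}
    - {"hand": 0.03,"tx": -0.04,"ty": 0,"tz": 0,"rx": 0,"ry": 0,"rz": 0}
    - {"hand": 0.03,"tx": -0.035,"ty": 0,"tz": 0,"rx": 0,"ry": 0,"rz": 0}
    - {"hand": 0.03,"tx": -0.01,"ty": -0.02,"tz": 0.007,"rx": 0,"ry": 0,"rz": 0}
    - {"hand": 0.03,"tx": 0,"ty": -0.04,"tz": 0.014,"rx": 0,"ry": 0,"rz": 0}
    - {"hand": 0.03,"tx": 0,"ty": -0.04,"tz": 0.014,"rx": 0,"ry": 0,"rz": 0}
    - {"hand": 0.03,"tx": 0,"ty": -0.04,"tz": 0.014,"rx": 0,"ry": 0,"rz": 0}
    - {"hand": 0.03,"tx": 0,"ty": -0.04,"tz": 0.014,"rx": 0,"ry": 0,"rz": 0}
    - {"hand": 0.03,"tx": 0,"ty": -0.04,"tz": 0.014,"rx": 0,"ry": 0,"rz": 0}
    - {"hand": 0.03,"tx": 0,"ty": -0.04,"tz": 0.014,"rx": 0,"ry": 0,"rz": 0}
    - {"hand": 0.03,"tx": 0,"ty": -0.04,"tz": 0.014,"rx": 0,"ry": 0,"rz": 0}
    - {"hand": 0.03,"tx": 0,"ty": -0.04,"tz": 0.014,"rx": 0,"ry": 0,"rz": 0}
    - {"hand": 0.03,"tx": 0,"ty": -0.04,"tz": 0.014,"rx": 0,"ry": 0,"rz": 0}
    - {"hand": 0.03,"tx": 0,"ty": -0.04,"tz": 0.014,"rx": 0,"ry": 0,"rz": 0}
    - {"hand": 0.03,"tx": 0,"ty": -0.03,"tz": 0.0115,"rx": 0,"ry": 0,"rz": 0}
    - {"hand": 0.03,"tx": 0,"ty": 0,"tz": 0,"rx": 0,"ry": 0,"rz": 0}
    - {"hand": 0.03,"tx": 0,"ty": 0,"tz": 0,"rx": 0,"ry": 0,"rz": 0}
  newtons: 30

```text
time_s: 5.9
eef_pos: [0.457, -0.2551, 0.251]
eef_rot: [0.333, 1.546, -0.333]
ft_force: [-0.9, -0.1, -0.9]
gripper_width: 0.0362
```

```bash
python3 - <<'E'
from snap import *
from scipy.spatial.transform import Rotation as Ro
s=status.get_state(); print(s["time_s"],s["eef_pos"],s["joint_positions"].round(2),s["ft_force"],s["gripper_width"]); print(Ro.from_rotvec(s["eef_rot"]).as_matrix().round(3))
x,y,z=s["eef_pos"]; b=z-.0375+.006
r=[circ(x,y,b,.018),circ(x,y,b+.07,.018)]
snap("4",[("scene",240,130,80,80,r),("top",300,200,80,80,r)],5)
E
```

```text
5.9 [ 0.45696757 -0.25506574  0.25099394] [-0.57  0.28  1.86  0.    1.   -1.71] [-0.85026461 -0.14006073 -0.9190763 ] 0.03616177391000704
[[-0.001  0.412  0.911]
 [ 0.001  0.911 -0.412]
 [-1.     0.    -0.001]]
```

View pics/z_4.png

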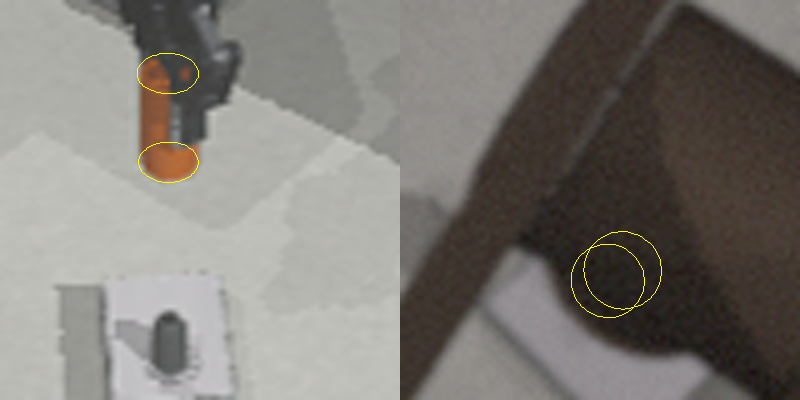

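The overlay fits the held sleeve well. Its lower rim is at zoomed (169,181), the same as predicted. I'll go down to just above the spigot tip and compare.

Emit:
servo_tool:
  increments:
    - {"hand": 0.03,"tx": 0.02,"ty": 0.001,"tz": 0.0015,"rx": 0,"ry": 0,"rz": 0}
    - {"hand": 0.03,"tx": 0.03,"ty": 0,"tz": 0,"rx": 0,"ry": 0,"rz": 0}
    - {"hand": 0.03,"tx": 0.03,"ty": 0,"tz": 0,"rx": 0,"ry": 0,"rz": 0}
    - {"hand": 0.03,"tx": 0.03,"ty": 0,"tz": 0,"rx": 0,"ry": 0,"rz": 0}
    - {"hand": 0.03,"tx": 0.015,"ty": 0,"tz": 0,"rx": 0,"ry": 0,"rz": 0}
    - {"hand": 0.03,"tx": 0,"ty": 0,"tz": 0,"rx": 0,"ry": 0,"rz": 0}
    - {"hand": 0.03,"tx": 0,"ty": 0,"tz": 0,"rx": 0,"ry": 0,"rz": 0}
  newtons: 30

```text
time_s: 6.88
eef_pos: [0.4603, -0.2553, 0.1272]
eef_rot: [0.332, 1.544, -0.332]
ft_force: [0.4, 0.1, -0.6]
gripper_width: 0.0361
```

```bash
python3 - <<'E'
from snap import *
s=status.get_state(); print(s["time_s"],s["eef_pos"],s["ft_force"],s["gripper_width"])
x,y,z=s["eef_pos"]; b=z-.0375+.006; print(b)
r=[circ(x,y,b,.018),circ(x,y,b+.07,.018),circ(x,y,.045,.0115),circ(x,y,.085,.0075)]
snap("5",[("scene",245,155,55,65,r),("scene",245,155,55,65,[])],7)
E
```

```text
6.875 [ 0.4603282  -0.2552886   0.12724523] [ 0.36773708  0.12298405 -0.55060833] 0.0360879834233027
0.0957452327273359
```

View pics/z_5.png

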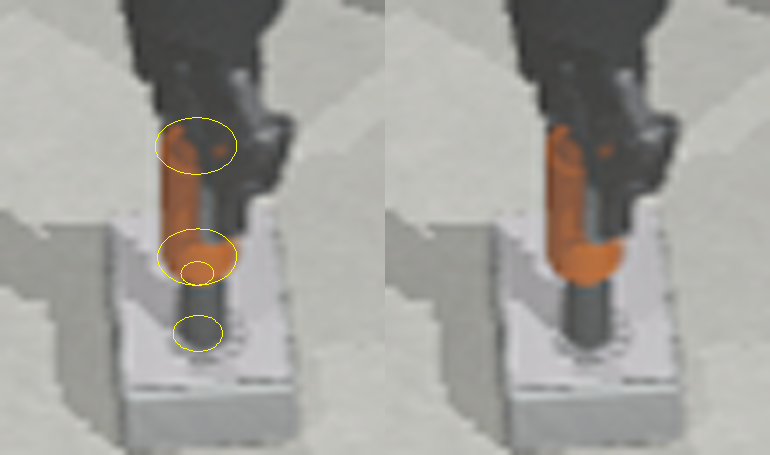

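```bash
python3 - <<'E'
from vis import *
im=cv2.imread("pics/scene_5.png").astype(float)
print("cam axes world",cams["scene"].R.round(3))
hsv=cv2.cvtColor(im.astype(np.uint8),cv2.COLOR_BGR2HSV)
print(im[188:206,264:284,2].astype(int)); print(im[188:206,264:284,0].astype(int))
x,y=.4603,-.2553
for z in (.0957,.085,.07,.06,.045): print(z,cams["scene"].proj([x,y,z]))
E
```

```text
cam axes world [[-0.638  0.77   0.015]
 [ 0.571  0.487 -0.661]
 [-0.516 -0.414 -0.75 ]]
[[195 197 199 184 136 140 154 159 151 133 110  90  74  80 100 121 160 187
  185 172]
 [174 199 199 183 136 140 145 140 142 141 131 115 117 148 171 180 190 186
  186 179]
 [176 197 199 184 137 141 146 155 177 181 182 181 184 180 171 175 188 185
  185 182]
 [158 156 176 185 137 140 155 167 174 179 183 185 181 176 168 175 186 185
  184 182]
 [158 157 178 191 156 138 154 166 174 179 181 183 181 177 172 182 187 185
  184 187]
 [159 158 178 201 185 141 156 167 175 179 182 183 181 182 189 188 187 185
  184 185]
 [159 158 158 177 189 166 164 165 175 181 184 184 172 171 190 186 186 185
  184 187]
 [160 159 159 159 160 165 149  99 135 159 158 125  82 145 190 188 187 186
  185 186]
 [158 159 159 160 161 154 119  77  85  89  95  93  86 146 191 188 187 186
  186 185]
 [161 158 159 161 162 156 121  81  87  95  98  93  89 149 193 189 187 186
  186 186]
 [187 159 157 159 161 151 111  82  90  92  96  95  89 148 192 188 186 185
  185 186]
 [197 187 159 159 160 147 109  82  88  93  96  96  89 128 171 181 187 186
  1
[... 1528 characters left out ...]
  187 190]
 [198 198 187 158 151 144 109  81  89  93  98  96  90 140 177 174 188 187
  191 197]
 [197 197 199 186 155 144 105  81  90  95  96  96  90 130 164 168 192 198
  196 195]
 [198 196 197 197 195 180 112  80  88  94  97  95  94 128 177 187 182 198
  197 196]
 [197 196 197 199 191 167 163 101  88  91  95  94  99 137 158 155 184 197
  197 196]
 [197 197 197 200 195 166 150 152 119 101 101 120 146 179 191 181 190 197
  196 197]
 [196 197 196 197 196 181 157 154 153 141 145 173 184 168 164 184 198 198
  197 197]]
0.0957 [[272.59988929 191.13238367]]
0.085 [[272.62164256 193.47555029]]
0.07 [[272.65180269 196.72426625]]
0.06 [[272.67169541 198.86702346]]
0.045 [[272.70121891 202.04716431]]
```

At sub-pixel level the spigot axis is 0.45 px to the right of the sleeve axis. That is about 1.4 mm along the camera's x axis, or a world shift of (−0.9, +1.1) mm. I'll correct this and start the insertion gently.

Emit:
servo_tool:
  increments:
    - {"hand": 0.03,"tx": 0,"ty": 0.0006,"tz": -0.0013,"rx": 0,"ry": 0,"rz": 0}
    - {"hand": 0.03,"tx": 0.006,"ty": 0,"tz": 0,"rx": 0,"ry": 0,"rz": 0}
    - {"hand": 0.03,"tx": 0.006,"ty": 0,"tz": 0,"rx": 0,"ry": 0,"rz": 0}
    - {"hand": 0.03,"tx": 0.006,"ty": 0,"tz": 0,"rx": 0,"ry": 0,"rz": 0}
    - {"hand": 0.03,"tx": 0.004,"ty": 0,"tz": 0,"rx": 0,"ry": 0,"rz": 0}
    - {"hand": 0.03,"tx": 0,"ty": 0,"tz": 0,"rx": 0,"ry": 0,"rz": 0}
    - {"hand": 0.03,"tx": 0,"ty": 0,"tz": 0,"rx": 0,"ry": 0,"rz": 0}
  newtons: 30

```text
time_s: 7.8
eef_pos: [0.4589, -0.2541, 0.1043]
eef_rot: [0.332, 1.545, -0.332]
ft_force: [-0.2, -0.1, -0.3]
gripper_width: 0.036
```

```bash
python3 - <<'E'
from snap import *
s=status.get_state(); print(s["time_s"],s["eef_pos"],s["ft_force"],s["moment"],s["gripper_width"])
x,y,z=s["eef_pos"]; b=z-.0375+.006; print(b)
snap("6",[("scene",245,155,55,65,[])],9)
E
```

```text
7.8 [ 0.45886776 -0.25408608  0.1043222 ] [-0.19237682 -0.14040972 -0.27119373] [-0.00522352 -0.01768449 -0.00346663] 0.03599567100254736
0.07282220230992925
```

View pics/z_6.png

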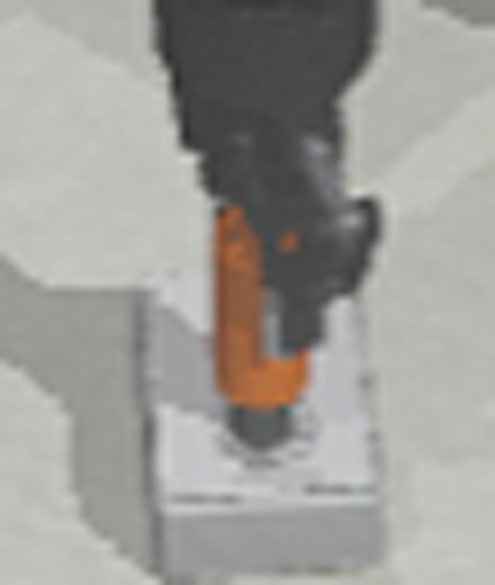

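The sleeve is past the taper with no contact force, and the spigot is centred under it. Pushing on.

Emit:
servo_tool:
  increments:
    - {"hand": 0.03,"tx": 0.006,"ty": 0,"tz": 0,"rx": 0,"ry": 0,"rz": 0}
    - {"hand": 0.03,"tx": 0.006,"ty": 0,"tz": 0,"rx": 0,"ry": 0,"rz": 0}
    - {"hand": 0.03,"tx": 0.006,"ty": 0,"tz": 0,"rx": 0,"ry": 0,"rz": 0}
    - {"hand": 0.03,"tx": 0.005,"ty": 0,"tz": 0,"rx": 0,"ry": 0,"rz": 0}
    - {"hand": 0.03,"tx": 0.003,"ty": 0,"tz": 0,"rx": 0,"ry": 0,"rz": 0}
    - {"hand": 0.03,"tx": 0.002,"ty": 0,"tz": 0,"rx": 0,"ry": 0,"rz": 0}
    - {"hand": 0.03,"tx": 0,"ty": 0,"tz": 0,"rx": 0,"ry": 0,"rz": 0}
  newtons: 30

```text
time_s: 8.72
eef_pos: [0.4588, -0.2542, 0.0765]
eef_rot: [0.332, 1.545, -0.333]
ft_force: [-1.5, -1.7, 3.4]
gripper_width: 0.0362
```

Emit:
servo_tool:
  increments:
    - {"hand": 0.03,"tx": 0.001,"ty": 0,"tz": 0,"rx": 0,"ry": 0,"rz": 0}
    - {"hand": 0.03,"tx": 0.001,"ty": 0,"tz": 0,"rx": 0,"ry": 0,"rz": 0}
    - {"hand": 0.03,"tx": 0,"ty": 0,"tz": 0,"rx": 0,"ry": 0,"rz": 0}
  newtons: 30

```text
time_s: 9.1
eef_pos: [0.459, -0.2547, 0.0757]
eef_rot: [0.331, 1.544, -0.333]
ft_force: [-9.9, -2.6, 31.3]
gripper_width: 0.0362
```

```bash
python3 - <<'E'
from snap import *
s=status.get_state(); print(s["time_s"],s["eef_pos"],s["ft_force"],s["moment"],s["gripper_width"])
x,y=.4594,-.2540; b=.045
r=[circ(x,y,b,.018)]
snap("7",[("scene",245,155,50,65,[]),("scene",245,155,50,65,r)],8)
E
```

```text
9.1 [ 0.45900052 -0.25469628  0.07573389] [-9.89511635 -2.59381814 31.29894006] [-0.37278877  1.51284386  0.00752619] 0.03619243455461779
```

View pics/z_7.png

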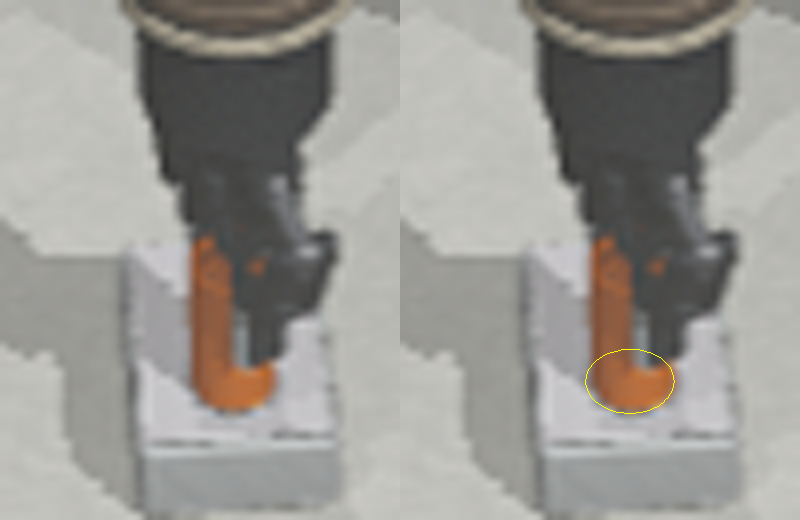

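The force rose sharply to 31 N at the height where the flange should be, so the sleeve is home. I'll ease off, release, and go straight up.

Emit:
servo_tool:
  increments:
    - {"hand": 0.03,"tx": -0.0015,"ty": 0,"tz": 0,"rx": 0,"ry": 0,"rz": 0}
    - {"hand": 0.04,"tx": 0,"ty": 0,"tz": 0,"rx": 0,"ry": 0,"rz": 0}
    - {"hand": 0.06,"tx": 0,"ty": 0,"tz": 0,"rx": 0,"ry": 0,"rz": 0}
    - {"hand": 0.07,"tx": 0,"ty": 0,"tz": 0,"rx": 0,"ry": 0,"rz": 0}
    - {"hand": 0.075,"tx": 0,"ty": 0,"tz": 0,"rx": 0,"ry": 0,"rz": 0}
    - {"hand": 0.075,"tx": 0,"ty": 0,"tz": 0,"rx": 0,"ry": 0,"rz": 0}
    - {"hand": 0.075,"tx": -0.015,"ty": 0,"tz": 0,"rx": 0,"ry": 0,"rz": 0}
    - {"hand": 0.075,"tx": -0.03,"ty": 0,"tz": 0,"rx": 0,"ry": 0,"rz": 0}
    - {"hand": 0.075,"tx": -0.04,"ty": 0,"tz": 0,"rx": 0,"ry": 0,"rz": 0}
    - {"hand": 0.075,"tx": -0.04,"ty": 0,"tz": 0,"rx": 0,"ry": 0,"rz": 0}
    - {"hand": 0.075,"tx": -0.02,"ty": 0,"tz": 0,"rx": 0,"ry": 0,"rz": 0}
    - {"hand": 0.075,"tx": 0,"ty": 0,"tz": 0,"rx": 0,"ry": 0,"rz": 0}
  newtons: 30

```text
time_s: 10.65
eef_pos: [0.4596, -0.2545, 0.2232]
eef_rot: [0.331, 1.541, -0.333]
ft_force: [-0.5, 0.2, 0.3]
gripper_width: 0.075
```

```bash
python3 - <<'E'
from snap import *
s=status.get_state(); print(s["time_s"],s["eef_pos"],s["ft_force"],s["moment"],s["gripper_width"])
x,y=.4594,-.2540; b=.045
r=[circ(x,y,b,.018),circ(x,y,b+.07,.018)]
snap("8",[("scene",245,155,50,65,[]),("scene",245,155,50,65,r)],8)
E
```

```text
10.65 [ 0.45961522 -0.25454198  0.22317633] [-0.49799011  0.16673562  0.2924699 ] [0.01791991 0.02041713 0.05186322] 0.07503613334992511
```

View pics/z_8.png

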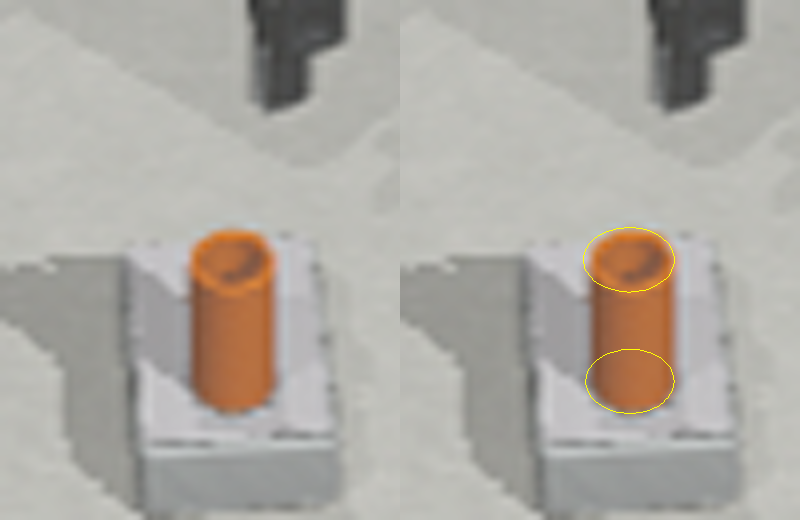

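The sleeve stands upright on the flange and is free. Its rim and base match the overlay of the home position. Next I'll rotate the hand by −0.9 rad for twist room and move over the cap.

Emit:
servo_tool:
  increments:
    - {"hand": 0.08,"tx": 0,"ty": 0,"tz": 0,"rx": 0.15,"ry": 0,"rz": 0}
    - {"hand": 0.08,"tx": 0,"ty": 0,"tz": 0,"rx": 0.15,"ry": 0,"rz": 0}
    - {"hand": 0.08,"tx": 0,"ty": 0,"tz": 0,"rx": 0.15,"ry": 0,"rz": 0}
    - {"hand": 0.08,"tx": 0,"ty": 0,"tz": 0,"rx": 0.15,"ry": 0,"rz": 0}
    - {"hand": 0.08,"tx": 0,"ty": 0,"tz": 0,"rx": 0.15,"ry": 0,"rz": 0}
    - {"hand": 0.08,"tx": 0,"ty": 0,"tz": 0,"rx": 0.15,"ry": 0,"rz": 0}
    - {"hand": 0.085,"tx": 0,"ty": 0.012,"tz": -0.025,"rx": 0,"ry": 0,"rz": 0}
    - {"hand": 0.085,"tx": 0,"ty": 0.018,"tz": -0.038,"rx": 0,"ry": 0,"rz": 0}
    - {"hand": 0.085,"tx": 0,"ty": 0.018,"tz": -0.038,"rx": 0,"ry": 0,"rz": 0}
    - {"hand": 0.085,"tx": 0,"ty": 0.018,"tz": -0.038,"rx": 0,"ry": 0,"rz": 0}
    - {"hand": 0.085,"tx": 0,"ty": 0.018,"tz": -0.038,"rx": 0,"ry": 0,"rz": 0}
    - {"hand": 0.085,"tx": 0,"ty": 0.018,"tz": -0.038,"rx": 0,"ry": 0,"rz": 0}
    - {"hand": 0.085,"tx": 0,"ty": 0.012,"tz": -0.025,"rx": 0,"ry": 0,"rz": 0}
    - {"hand": 0.085,"tx": 0,"ty": 0.008,"tz": -0.013,"rx": 0,"ry": 0,"rz": 0}
    - {"hand": 0.085,"tx": 0,"ty": 0,"tz": 0,"rx": 0,"ry": 0,"rz": 0}
    - {"hand": 0.085,"tx": 0,"ty": 0,"tz": 0,"rx": 0,"ry": 0,"rz": 0}
  newtons: 60

```text
time_s: 12.7
eef_pos: [0.5149, 0.0204, 0.2205]
eef_rot: [1.025, 1.316, -1.026]
ft_force: [1.2, 0.2, 0.1]
gripper_width: 0.0849
```

```bash
python3 - <<'E'
from snap import *
from scipy.spatial.transform import Rotation as Ro
s=status.get_state(); print(s["time_s"],s["eef_pos"],s["ft_force"],s["joint_positions"].round(2)); print(Ro.from_rotvec(s["eef_rot"]).as_matrix().round(3))
cp=[circ(.516,.0208,z,.0242) for z in(.131,.165)]
snap("9",[("scene",295,170,80,80,cp),("top",200,195,80,80,[]),("top",300,200,80,80,[])],4)
E
```

```text
12.7 [0.51493786 0.02035397 0.22051624] [1.17103192 0.16668554 0.14227001] [-0.02  0.31  1.91 -0.    0.92 -0.27]
[[-0.001  0.97   0.244]
 [-0.     0.244 -0.97 ]
 [-1.    -0.001  0.   ]]
```

View pics/z_9.png

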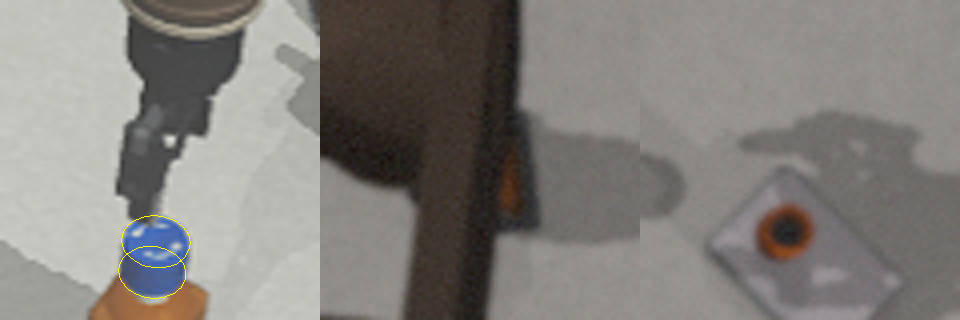

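The hand is over the cap at (0.515, 0.020), and the top view also shows the sleeve concentric with the spigot. I'll go down around the cap and grip it.

Emit:
servo_tool:
  increments:
    - {"hand": 0.085,"tx": 0.02,"ty": 0.001,"tz": 0,"rx": 0,"ry": 0,"rz": 0}
    - {"hand": 0.085,"tx": 0.03,"ty": 0,"tz": 0,"rx": 0,"ry": 0,"rz": 0}
    - {"hand": 0.085,"tx": 0.025,"ty": 0,"tz": 0,"rx": 0,"ry": 0,"rz": 0}
    - {"hand": 0.085,"tx": 0.0175,"ty": 0,"tz": 0,"rx": 0,"ry": 0,"rz": 0}
    - {"hand": 0.075,"tx": 0,"ty": 0,"tz": 0,"rx": 0,"ry": 0,"rz": 0}
    - {"hand": 0.06,"tx": 0,"ty": 0,"tz": 0,"rx": 0,"ry": 0,"rz": 0}
    - {"hand": 0.055,"tx": 0,"ty": 0,"tz": 0,"rx": 0,"ry": 0,"rz": 0}
    - {"hand": 0.04,"tx": 0,"ty": 0,"tz": 0,"rx": 0,"ry": 0,"rz": 0}
    - {"hand": 0.04,"tx": 0,"ty": 0,"tz": 0,"rx": 0,"ry": 0,"rz": 0}
    - {"hand": 0.04,"tx": 0,"ty": 0,"tz": 0,"rx": 0,"ry": 0,"rz": 0}
    - {"hand": 0.04,"tx": 0,"ty": 0,"tz": 0,"rx": 0,"ry": 0,"rz": 0}
  newtons: 60

```text
time_s: 14.18
eef_pos: [0.5165, 0.0214, 0.1285]
eef_rot: [1.026, 1.315, -1.025]
ft_force: [2.7, -1.3, 3.9]
gripper_width: 0.0461
```

```bash
python3 - <<'E'
from snap import *
s=status.get_state(); print(s["time_s"],s["eef_pos"],s["ft_force"],s["moment"],s["gripper_width"])
snap("10",[("scene",300,200,65,65,[])],8)
E
```

```text
14.175 [0.51651771 0.0213537  0.12845928] [ 2.74526463 -1.26707978  3.88805266] [-0.20940912 -0.25159482  0.03451666] 0.04609534220888638
```

View pics/z_10.png

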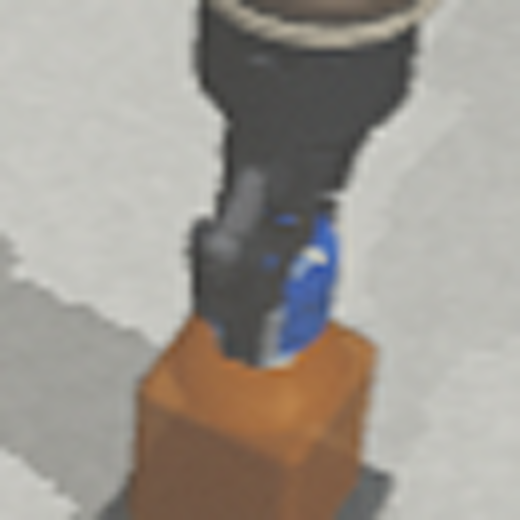

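Gripped across 46 mm with 3.9 N of spring force. Now I'll press.

Emit:
servo_tool:
  increments:
    - {"hand": 0.04,"tx": 0.002,"ty": 0,"tz": 0,"rx": 0,"ry": 0,"rz": 0}
    - {"hand": 0.04,"tx": 0.002,"ty": 0,"tz": 0,"rx": 0,"ry": 0,"rz": 0}
    - {"hand": 0.04,"tx": 0.0025,"ty": 0,"tz": 0,"rx": 0,"ry": 0,"rz": 0}
    - {"hand": 0.04,"tx": 0,"ty": 0,"tz": 0,"rx": 0,"ry": 0,"rz": 0}
    - {"hand": 0.04,"tx": 0,"ty": 0,"tz": 0,"rx": 0,"ry": 0,"rz": 0}
  newtons: 60

```text
time_s: 14.85
eef_pos: [0.5165, 0.0214, 0.1218]
eef_rot: [1.026, 1.316, -1.025]
ft_force: [2.1, -1.3, 6.7]
gripper_width: 0.0462
```

Spring force is 6.7 N, which means about 6.8 mm of depth. Next I'll twist 85° anticlockwise, which is −rx because the tool's x axis points down.

Emit:
servo_tool:
  increments:
    - {"hand": 0.04,"tx": 0,"ty": 0,"tz": 0,"rx": -0.08,"ry": 0,"rz": 0}
    - {"hand": 0.04,"tx": 0,"ty": 0,"tz": 0,"rx": -0.1,"ry": 0,"rz": 0}
    - {"hand": 0.04,"tx": 0,"ty": 0,"tz": 0,"rx": -0.1,"ry": 0,"rz": 0}
    - {"hand": 0.04,"tx": 0,"ty": 0,"tz": 0,"rx": -0.1,"ry": 0,"rz": 0}
    - {"hand": 0.04,"tx": 0,"ty": 0,"tz": 0,"rx": -0.1,"ry": 0,"rz": 0}
    - {"hand": 0.04,"tx": 0,"ty": 0,"tz": 0,"rx": -0.1,"ry": 0,"rz": 0}
    - {"hand": 0.04,"tx": 0,"ty": 0,"tz": 0,"rx": -0.1,"ry": 0,"rz": 0}
  newtons: 60

```text
time_s: 15.72
eef_pos: [0.5156, 0.0214, 0.1216]
eef_rot: [0.501, 1.513, -0.502]
ft_force: [-1.1, -0.3, 5.5]
gripper_width: 0.0461
```

```bash
python3 - <<'E'
from bench import status
s=status.get_state(); print(s["time_s"],s["eef_pos"],s["ft_force"],s["moment"],s["gripper_width"],s["joint_positions"].round(2))
E
```

```text
15.725 [0.51557559 0.02139679 0.12157028] [-1.0910779  -0.26075772  5.48779471] [-0.08597975  0.13832168 -0.07269122] 0.04614025181281077 [-0.02  0.44  2.    0.    0.69 -0.95]
```

Emit:
servo_tool:
  increments:
    - {"hand": 0.04,"tx": 0.0005,"ty": 0,"tz": 0,"rx": -0.1,"ry": 0,"rz": 0}
    - {"hand": 0.04,"tx": 0,"ty": 0,"tz": 0,"rx": -0.1,"ry": 0,"rz": 0}
    - {"hand": 0.04,"tx": 0,"ty": 0,"tz": 0,"rx": -0.1,"ry": 0,"rz": 0}
    - {"hand": 0.04,"tx": 0,"ty": 0,"tz": 0,"rx": -0.1,"ry": 0,"rz": 0}
    - {"hand": 0.04,"tx": 0,"ty": 0,"tz": 0,"rx": -0.1,"ry": 0,"rz": 0}
    - {"hand": 0.04,"tx": 0,"ty": 0,"tz": 0,"rx": -0.1,"ry": 0,"rz": 0}
    - {"hand": 0.04,"tx": 0,"ty": 0,"tz": 0,"rx": -0.1,"ry": 0,"rz": 0}
    - {"hand": 0.04,"tx": 0,"ty": 0,"tz": 0,"rx": -0.1,"ry": 0,"rz": 0}
    - {"hand": 0.04,"tx": 0,"ty": 0,"tz": 0,"rx": 0,"ry": 0,"rz": 0}
    - {"hand": 0.04,"tx": 0,"ty": 0,"tz": 0,"rx": 0,"ry": 0,"rz": 0}
  newtons: 60

```text
time_s: 16.98
eef_pos: [0.5142, 0.0202, 0.1206]
eef_rot: [-0.124, 1.571, 0.122]
ft_force: [-7.4, -15.9, 5.1]
gripper_width: 0.0464
```

```bash
python3 - <<'E'
from snap import *
from scipy.spatial.transform import Rotation as Ro
s=status.get_state(); print(s["time_s"],s["eef_pos"],s["ft_force"],s["moment"],s["gripper_width"],s["joint_positions"].round(2)); y=Ro.from_rotvec(s["eef_rot"]).as_matrix()[:,1]; print(y,np.degrees(np.arctan2(y[1],y[0]))-14.14)
snap("11",[("scene",300,200,65,65,[])],8)
E
```

```text
16.975 [0.51422913 0.020241   0.12063393] [ -7.38033633 -15.89323645   5.1068    ] [-2.57916076  0.88718354 -0.07398817] 0.046416272939764476 [-0.02  0.45  2.01 -0.    0.69 -1.74]
[-1.56048186e-01  9.87749175e-01 -7.28550791e-04] 84.83759507486157
```

View pics/z_11.png

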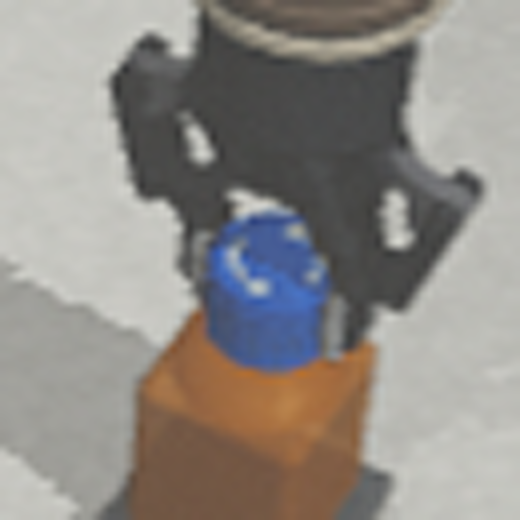

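The gripper turned 84.8° and the cap's arrows moved with it, so the cap is in the release range. Some side load of about 17 N has built up; I'll relieve it before lifting.

Emit:
servo_tool:
  increments:
    - {"hand": 0.04,"tx": 0,"ty": -0.001,"tz": -0.0005,"rx": 0,"ry": 0,"rz": 0}
    - {"hand": 0.04,"tx": 0,"ty": 0,"tz": 0,"rx": 0,"ry": 0,"rz": 0}
    - {"hand": 0.04,"tx": 0,"ty": 0,"tz": 0,"rx": 0,"ry": 0,"rz": 0}
  newtons: 60

```text
time_s: 17.4
eef_pos: [0.5144, 0.0199, 0.1208]
eef_rot: [-0.123, 1.57, 0.123]
ft_force: [-5.6, -6.9, 4.8]
gripper_width: 0.046
```

Emit:
servo_tool:
  increments:
    - {"hand": 0.04,"tx": 0,"ty": -0.0007,"tz": -0.0005,"rx": 0,"ry": 0,"rz": 0}
    - {"hand": 0.04,"tx": 0,"ty": 0,"tz": 0,"rx": 0,"ry": 0,"rz": 0}
    - {"hand": 0.04,"tx": -0.003,"ty": 0,"tz": 0,"rx": 0,"ry": 0,"rz": 0}
    - {"hand": 0.04,"tx": -0.003,"ty": 0,"tz": 0,"rx": 0,"ry": 0,"rz": 0}
    - {"hand": 0.04,"tx": -0.003,"ty": 0,"tz": 0,"rx": 0,"ry": 0,"rz": 0}
    - {"hand": 0.04,"tx": -0.003,"ty": 0,"tz": 0,"rx": 0,"ry": 0,"rz": 0}
    - {"hand": 0.04,"tx": 0,"ty": 0,"tz": 0,"rx": 0,"ry": 0,"rz": 0}
  newtons: 60

```text
time_s: 18.27
eef_pos: [0.5151, 0.0194, 0.1333]
eef_rot: [-0.123, 1.568, 0.123]
ft_force: [-4.1, -2.1, 2.0]
gripper_width: 0.046
```

```bash
python3 - <<'E'
from snap import *
s=status.get_state(); print(s["time_s"],s["eef_pos"],s["ft_force"],s["moment"],s["gripper_width"])
snap("12",[("scene",300,195,65,65,[])],8)
E
```

```text
18.275 [0.51510177 0.01944337 0.13326472] [-4.13901462 -2.09947099  2.02651912] [-0.32039413  0.7050873  -0.02741391] 0.0460493150891053
```

View pics/z_12.png

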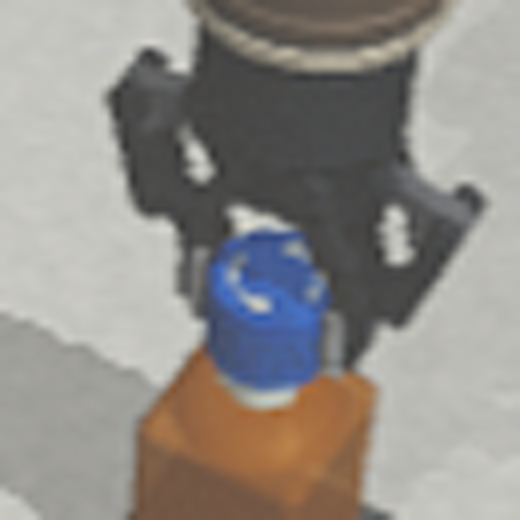

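The cap is free. It rose about 5 mm above its rest height with no pull load, and the white neck now shows below it. I'll lift straight up to 5 cm above the mouth.

Emit:
servo_tool:
  increments:
    - {"hand": 0.04,"tx": -0.004,"ty": 0,"tz": -0.0005,"rx": 0,"ry": 0,"rz": 0}
    - {"hand": 0.04,"tx": -0.005,"ty": 0,"tz": 0,"rx": 0,"ry": 0,"rz": 0}
    - {"hand": 0.04,"tx": -0.006,"ty": 0,"tz": 0,"rx": 0,"ry": 0,"rz": 0}
    - {"hand": 0.04,"tx": -0.008,"ty": 0,"tz": 0,"rx": 0,"ry": 0,"rz": 0}
    - {"hand": 0.04,"tx": -0.01,"ty": 0,"tz": 0,"rx": 0,"ry": 0,"rz": 0}
    - {"hand": 0.04,"tx": -0.012,"ty": 0,"tz": 0,"rx": 0,"ry": 0,"rz": 0}
    - {"hand": 0.04,"tx": -0.012,"ty": 0,"tz": 0,"rx": 0,"ry": 0,"rz": 0}
    - {"hand": 0.04,"tx": -0.01,"ty": 0,"tz": 0,"rx": 0,"ry": 0,"rz": 0}
    - {"hand": 0.04,"tx": -0.006,"ty": 0,"tz": 0,"rx": 0,"ry": 0,"rz": 0}
    - {"hand": 0.04,"tx": 0,"ty": 0,"tz": 0,"rx": 0,"ry": 0,"rz": 0}
    - {"hand": 0.04,"tx": 0,"ty": 0,"tz": 0,"rx": 0,"ry": 0,"rz": 0}
    - {"hand": 0.04,"tx": 0,"ty": 0,"tz": 0,"rx": 0,"ry": 0,"rz": 0}
    - {"hand": 0.04,"tx": 0,"ty": 0,"tz": 0,"rx": 0,"ry": 0,"rz": 0}
  newtons: 60

```text
time_s: 19.95
eef_pos: [0.5149, 0.0194, 0.206]
eef_rot: [-0.123, 1.568, 0.123]
ft_force: [-0.2, -0.6, -0.8]
gripper_width: 0.0459
```

```bash
python3 - <<'E'
from snap import *
s=status.get_state(); print(s["time_s"],s["eef_pos"],s["ft_force"],s["moment"],s["gripper_width"],abs(s["qd"]).max())
z=.131+s["eef_pos"][2]-.1285
print("rim est",z)
r=[circ(.516,.0208,z,.0242),circ(.516,.0208,z+.034,.0242)]
snap("13",[("scene",300,170,65,85,r),("top",205,195,65,85,[])],6)
E
```

```text
19.95 [0.51487995 0.01942806 0.20604937] [-0.24889225 -0.60384006 -0.77494908] [-0.02730911  0.00881059  0.05113804] 0.045901659138647716 0.002774765111624079
rim est 0.2085493686281663
```

View pics/z_13.png

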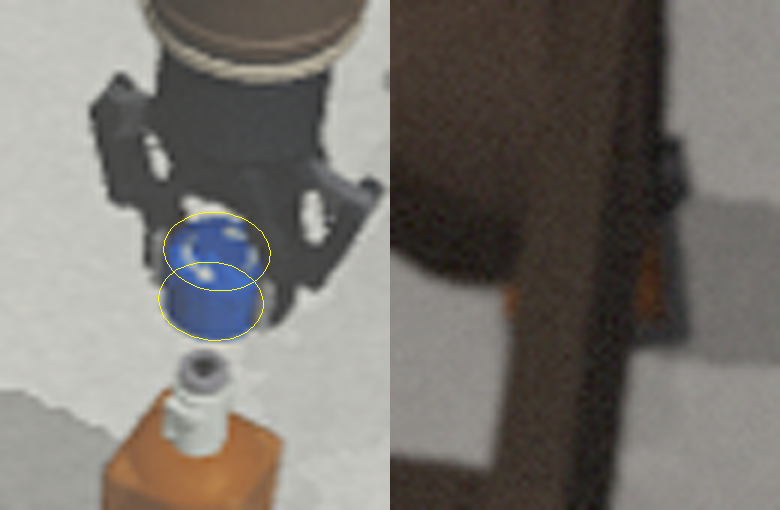

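View pics/scene_13.png

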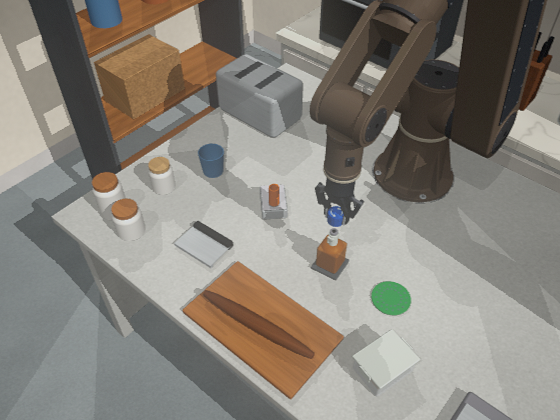

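View pics/top_13.png

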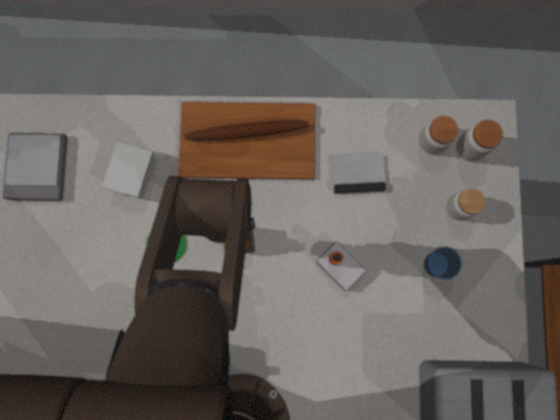

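In the close-up, the cap hangs level at zoomed (212,275), directly above the open neck at (203,372). The sleeve stands on the spigot at scene (274,195) and top (336,257). The container, divider and crock are at their original pixels. Handing in.

```bash
python3 -c "
from bench import finish_job; print(finish_job())"
```

```text
the job is handed in; nothing more can be done
None
```

The job is done and handed in at about 20 s of the 61 s allowed; the interface reports no verdict.

- **Sleeve:** I pushed it onto the spigot until the force rose sharply to 31 N at flange height, then released it. Afterwards it stood upright, with its rim and base matching the home position in the scene camera and concentric with the spigot in the top view.
- **Cap:** I pressed it about 7 mm (6.7 N of spring force), turned it 85° anticlockwise and lifted it off. It is held level and at rest in a 46 mm grip at 60 N. Its rim is at about 0.2085 m, roughly 48 mm above the mouth and within a few mm of the bottle's axis.
- **Bystanders:** the container, divider and crock look unmoved in the last pictures.

**Disagreements and problems along the way:**
- The first move call was refused because its rows lacked some fields; nothing moved.
- The two cameras disagreed by up to 3 mm, so I aligned the sleeve on its offset from the spigot in the scene picture.
- A side load of about 17 N built up during the twist. I eased it to about 5 N before the cap came free, and it was about zero at the end.
- The last top view could not check the cap because the arm hid it; its final position rests on the scene camera and the arm's own readings.

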